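# Throw the key lock's bolt and bring the key away

### The job

Lock the isolator: turn the key clockwise as far as it goes, so that the bolt is fully thrown, then turn it back to the one position where it comes out, draw it out and hang it upright by its collar in the slot of the key stand. The lock is worn, so feel for the end of the turn and for the place where the key comes free; never force it, and leave the other things on the bench alone.

Things in the scene. Friction and masses are not known exactly. Their poses are not given: they have to be found in the camera images.
- key_bow (a point): Steel key standing upright in the lock, trapped part-way round. Centre of its flat bow: 30 mm wide (key's x), 10 mm thick (y), 30 mm tall; grasp across the 10 mm. z up the key. 15 mm below: a 13 mm round neck; collar 24 mm wide, 4 mm thick, underside 25 mm below; 10 mm round shank to the tip 63 mm below. 90 g.
- key_bit (a point): Outer end of the key's bit: a flat tooth on the shank along the key's +x, reaching 16 mm from the key's axis, 5 mm thick (y), 7 mm tall, its middle 44.5 mm below the centre of the bow. At the start it points 0.48 to 0.62 rad clockwise (seen from above) from the lock's mark, hidden in the lock.
- lock: Grey steel lock case fixed to the bench, 100 x 100 mm, top at 56 mm, foot plate 124 x 116 mm. Origin on the bench, under the upright key axis; z up. A scribed line on top along its -y marks about where the key comes out. Clockwise (from above) from there the key throws the bolt. Greased. The contact forces on it must never add up to over 60 N (0.15 N m on the key is plenty).
- lock_face (a point): Centre of the steel ring (42 mm wide, face 60 mm up) the key passes through. Its one slot (7.6 mm) lets the bit out: within 0.35 rad of the mark either way, unknown, no stop there. The bit passes only within about 0.1 rad of the slot; elsewhere it catches under the ring after 3 mm of lift (easy to feel at 5 N). Lift 45 mm to be clear.
- bolt (a joint): Travel of the bolt: 0 drawn in (start), 0.010 m fully thrown, its end stop. The key's bit meets its tail 0.7 to 1.2 rad clockwise from the mark and pushes it (3 N friction, about 0.05 N m on the key) to the end stop, felt 1.35 to 1.9 rad from the mark; both vary. It stays where it is left when the key turns back freely.
- bolt_end (a point): Outer end of the steel bolt (10 mm wide, 8.5 mm high), which slides along the lock's +y out of the case into the steel keep beside it (60 mm high).
- stand_slot (a point): Wooden key stand fixed to the bench, 64 x 76 mm, 48 mm high. Centre of the mouth of the slot in its top: 18 mm wide (x), 48 mm long (y), 43 mm deep; z up. A key hung in it has shank and bit in the slot, bit along y either way, and the collar resting on the top, the centre of the bow 25 mm above this point.
- bearing: Bystander: ball bearing lying flat, 52 mm in diameter, 15 mm high.
- nut_m20: Bystander: rusty hexagon nut, 30 x 34 x 17 mm.
- tape_measure: Bystander: yellow tape measure, 39 x 96 x 66 mm.
- pliers: Bystander: pliers lying flat, 57 x 201 x 15 mm.
- bearing_box: Bystander: small carton, 76 x 75 x 29 mm.
Mind the look-alikes: they are no part of the job. Leave any green, orange or red look-alike of the part that bears key_bow alone.

How it is judged:
By the outcome, as a careful person would: the job done as asked, in the order asked, and still so for the second after the job is handed in, with the robot touching nothing.
It also fails if it takes over 72 s, if anything falls off the work surface, if the arm or the gripper's body presses on something with over 40 N, if the wrist force passes 120 N, or if a joint passes its speed limit or range.

### The arm

A 7-joint arm with a two-finger parallel gripper is mounted at the origin on a cart in front of the work surface, level with it; the furniture and walls round the work are solid. World frame = base frame: x ahead of the robot, y to its left, z up, the work surface at z = 0. Lengths are in mm, angles in rad, forces in N, time in s.
With the tool pointing down it reaches from about 400 to 900 mm from the base axis. Payload 5.6 kg.
Tool frame: the origin (TCP) lies midway between the tips of the shut fingers; the grasp point (between the pads) lies 19 mm behind it; z points along the fingers, y is the line along which they close (so a half turn about z gives the same grasp; the last joint's range is limited). The gripper opens to 92 mm and grips with 3 to 60 N. Pads are 20 mm wide; open, the fingers measure 128 mm over their backs; the gripper's body (75 mm by 189 mm) begins 69 mm behind the grasp point.
Start: joints at [1.152, 0.468, -0.012, 1.603, 0.006, 1.071, -0.056], TCP at [238.521, -604.663, 214.592] pointing down, gripper open.
Joint ranges: [-2.53, 2.53], [-0.31, 2.02], [-1.57, 1.55], [0.28, 2.44], [-1.29, 4.43], [0.15, 1.84], [-2.92, 2.92]. Speed limits (rad/s): [2.57, 2.57, 3.14, 3.14, 3.14, 3.14, 3.14].

### API

Orientations are given as a rotation vector (axis times angle).
In Python, from cell import robot, grip, kin, viewer gives the robot as it stands. Calls block until the motion is done:
- robot.movep(position, orientation): joint-space move of the TCP to a pose.
- robot.servo_line(position, feed=150, rotation=None): straight line of the TCP; rotation=None keeps the orientation; feed is the mean speed in mm/s.
- robot.goto_joints(angles): joint-space move.
- grip(opening, newtons=None): opening from 0.0 (shut) to 1.0 (fully open); newtons is the grip in N (None keeps the last); returns when the fingers have stopped.
- robot.hold(seconds).
- kin.ik(position, orientation): joint angles nearest the present ones, or None.
- robot.observe(): the state.
- viewer.read_camera(name): name is "scene" or "top" or "wrist"; returns the picture (420x560x3 uint8, red, green, blue); there is no depth.
- viewer.camera_info(name): a dict with "camera_matrix" (3x3 intrinsics, pixels), "k1" (the pictures are not rectified: a ray, as slopes to the right and down, at radius r is drawn at 1 + k1 r^2 times it, then the intrinsics apply), "R" (3x3) and "t" (3): a world point X has camera coordinates R X + t. Camera axes: x right, y down, z forward; pixel columns grow to the right and rows downward; lengths in mm; the calibration is good to about 2 mm. A picture is of the moment at which its call begins: read the wrist's pose just before it. camera_info takes no time and is no camera call; for the wrist camera it gives the pose at the moment of the call.
A pose or a line that the arm cannot do raises robot.IKError and nothing moves.
- robot.job_done(): hands the job in; it is judged then, once.
Trained networks look in the newest picture that a camera, given by its name, has taken for a name from the list of things; names that differ only in an ending like _2 or _b are one class to them, and where a whole thing is asked for, a point or a joint stands for the part that bears it (a point fixed in the world has none). Each returns a list of dicts, best first, with "confidence" (0 to 1); they miss things now and then, are a little off and sometimes report something else, mostly with a low value. They report only what shows in the picture. A call takes as long as a camera call. They do not tell look-alikes from the thing itself.
- viewer.silhouettes(name, camera): "mask" (420x560 bool, what is visible of it).
- viewer.pinpoint(name, camera): "at" ([x, y, z] in mm, in the coordinates of the camera as it stood for that picture, good to about 4 mm: a listed point, or the origin of a listed thing).
The state is a dict: "t": time; "joints": joint angles; "joint_velocities": joint speeds; "joint_torque": joint torques, N m; "tcp_pos": TCP position; "tcp_rot": TCP orientation; "contact_force": force on the tool from outside, world axes, zero at the start; "wrist_torque": the same for the moment, N m; "grip_width": opening from 0.0 (shut) to 1.0 (fully open); "grip_force": force on a finger pad.
Only numpy, scipy, OpenCV 4.12 (cv2) and the standard library are available. Lean on these libraries where they do the work, as an engineer would, in place of code of your own. Each camera call takes 0.05 s, during which the arm holds its last target. There are 200 camera calls.

## Working session

There is one attempt and no reset: what is moved stays moved. The work goes in short steps, each a Python script; the robot and the scene stay as the last script left them, time stands still between calls to the robot, and variables do not carry over. Pictures are saved under pics/ and viewed, at most 10 in all, crops included, and the job is handed in when it is done.

```bash
ls; mkdir -p pics; cat > h.py <<'E'
import numpy as np, cv2
from cell import robot, grip, kin, viewer
def save(cam,fn):
    im=viewer.read_camera(cam); cv2.imwrite('pics/'+fn,im[:,:,::-1]); return im
def world(cam,at,ci=None):
    ci=ci or viewer.camera_info(cam); return np.array(ci['R']).T@(np.array(at)-np.array(ci['t']))
def proj(cam,X,ci=None):
    ci=ci or viewer.camera_info(cam); c=np.array(ci['R'])@np.array(X)+np.array(ci['t']); s=c[:2]/c[2]
    s=s*(1+ci['k1']*(s@s)); return (np.array(ci['camera_matrix'])@[s[0],s[1],1])[:2]
E
python3 - <<'E'
from h import *
np.set_printoptions(precision=1,suppress=True)
a=save('scene','s0.png');b=save('top','t0.png')
cv2.imwrite('pics/both.png',np.hstack([a,b])[:,:,::-1])
for cam in('top','scene'):
  for n in('key_bow','key_bit','lock','lock_face','bolt_end','stand_slot','bearing','nut_m20','tape_measure','pliers','bearing_box'):
    for d in viewer.pinpoint(n,cam)[:4]:
        w=world(cam,d['at']); print(cam,n,round(d['confidence'],2),w,proj(cam,w))
print(robot.observe()['t'],robot.observe()['tcp_rot'])
E
```

```text
pics
top key_bow 0.7 [530.5 152.8  84.3] [232.9 215.1]
top key_bow 0.67 [488.8 300.   62.2] [164.2 233.2]
top key_bow 0.6 [728.3 124.7  59.5] [251.1 122.3]
top key_bow 0.43 [631.8 246.3  61.8] [192.  166.1]
top key_bit 0.68 [720.1 111.3  21.5] [258.7 130. ]
top key_bit 0.66 [666.1 112.2  20. ] [257.5 154.6]
top key_bit 0.64 [482.  284.7  20.3] [176.1 236.5]
top key_bit 0.47 [630.8 260.3  20.2] [189.8 169. ]
top lock 0.66 [525.2 150.8  -1. ] [238.8 218.8]
top lock 0.2 [527.  151.   85.2] [233.7 216.8]
top lock_face 0.57 [522.7 152.8  61.7] [234.2 219.2]
top stand_slot 0.94 [ 550.7 -143.1   47.6] [376.2 210.2]
top bearing 0.87 [651.1  13.2   1.9] [302.6 163.7]
top nut_m20 0.55 [440.5   7.   -1.9] [302.8 259.3]
top tape_measure 0.72 [749.   21.7  -0.6] [299.9 120.3]
top pliers 0.61 [351.5 149.4   2.5] [236.7 297.8]
top pliers 0.2 [528.7 150.7  86.1] [233.8 216. ]
top bearing_box 0.75 [726.2 247.5   1.3] [199.2 128.2]
scene key_bow 0.89 [637.2 247.1  59.7] [171.7 242.4]
scene key_bow 0.74 [494.6 294.6  64.4] [177.1 294.4]
scene key_bow 0.67 [728.1 127.8  66.7] [204.3 199.4]
scene key_bow 0.66 [526.9 153.5  86.6] [236.5 244. ]
scene key_bit 0.76 [521.4 136.8  43.7] [246.9 258.1]
scene key_bit 0.68 [636.5 263.2  17.6] [168.4 260.5]
scene key_bit 0.67 [671.3 115.4  22.1] [222.5 224.7]
scene key_bit 0.66 [723.7 113.   23.9] [213.1 212.7]
scene lock 0.85 [523.4 152.9  -1.3] [241.3 276.5]
scene lock_face 0.71 [523.1 150.6  64.7] [239.7 252.8]
scene stand_slot 0.58 [ 550.6 -141.    47.6] [341.3 202.4]
scene bearing 0.72 [652.2  16.5  -0.7] [263.2 221. ]
scene nut_m20 0.7 [441.7  10.3   0.1] [319.8 270.2]
scene nut_m20 0.49 [354.7 150.8  -2.6] [289.4 332.3]
scene tape_measure 0.84 [751.4  26.1   1.9] [239.4 202.2]
scene pliers 0.91 [358.5 151.7   0.6] [287.8 330. ]
scene bearing_box 0.62 [726.9 252.6  -1.5] [159.4 242.3]
1.2 [ 3.1  0.6 -0. ]
```

View pics/s0.png

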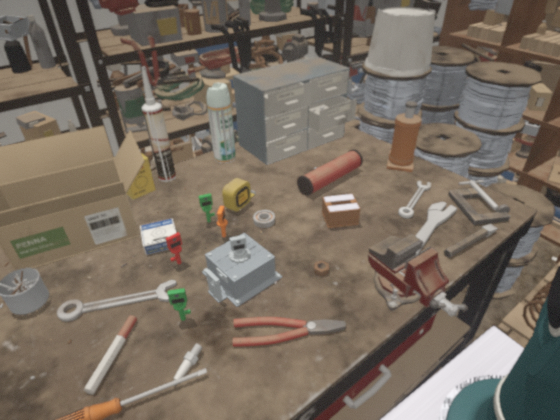

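View pics/t0.png

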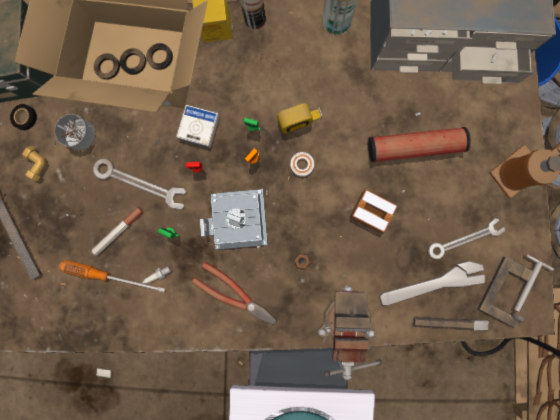

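The steel key stands in the lock at top px (235,216). The look-alikes are green at (251,123) and (167,233), red at (193,166) and orange at (253,156). I choose the steel one, and I'll check it from close up.

```bash
cat >> h.py <<'E'
from scipy.spatial.transform import Rotation as Rn
def down(phi):  # tool y axis at world angle phi (tool z down)
    y=np.array([np.cos(phi),np.sin(phi),0]);z=np.array([0,0,-1.]);return Rn.from_matrix(np.c_[np.cross(y,z),y,z]).as_rotvec()
E
python3 - <<'E'
from h import *
np.set_printoptions(precision=2,suppress=True)
o=robot.observe();print(Rn.from_rotvec(o['tcp_rot']).as_matrix(),o['contact_force'])
for d in range(0,360,15):
    r=[kin.ik(p,down(np.radians(d))) for p in([525,152,80],[550,-142,100])]
    print(d,[None if q is None else round(float(np.array(q)[6]),2) for q in r])
ci=viewer.camera_info('wrist');c=-np.array(ci['R']).T@ci['t'];print('cam in tool',Rn.from_rotvec(o['tcp_rot']).as_matrix().T@(c-o['tcp_pos']),ci['R'])
E
```

```text
[[ 0.93  0.37  0.  ]
 [ 0.37 -0.93 -0.  ]
 [-0.    0.   -1.  ]] [ 0.39  0.34 -0.12]
0 [-0.84, -0.1]
15 [-0.55, 0.13]
30 [-0.29, 0.37]
45 [-0.04, 0.62]
60 [0.22, 0.89]
75 [0.47, 1.14]
90 [0.73, 1.38]
105 [0.96, 1.61]
120 [1.04, 1.48]
135 [1.17, 1.75]
150 [1.43, 2.01]
165 [1.69, -2.32]
180 [1.95, -2.86]
195 [2.21, -2.63]
210 [-2.19, -2.4]
225 [-2.9, -2.17]
240 [-2.68, -1.93]
255 [-2.46, -1.7]
270 [-2.23, -1.49]
285 [-2.02, -1.26]
300 [-1.81, -1.03]
315 [-1.61, -0.8]
330 [-1.37, -0.56]
345 [-1.12, -0.33]
cam in tool [  77.92   -0.34 -170.23] [[ 0.37 -0.93 -0.  ]
 [-0.89 -0.35  0.28]
 [-0.26 -0.1  -0.96]]
```

```bash
python3 - <<'E'
from h import *
np.set_printoptions(precision=2,suppress=True)
robot.movep([550,-142,210],down(0)); robot.hold(0.2)
ci=viewer.camera_info('wrist');b=save('wrist','w_stand.png')
for n in('stand_slot',):
  for d in viewer.pinpoint(n,'wrist')[:3]: w=world('wrist',d['at'],ci);print(n,d['confidence'],w,proj('wrist',w,ci))
np.save('ci_s.npy',ci,allow_pickle=True)
robot.movep([525,152,220],down(-.52)); robot.hold(0.2)
ci=viewer.camera_info('wrist');a=save('wrist','w_lock.png')
for n in('key_bow','key_bit','lock_face','lock','bolt_end'):
  for d in viewer.pinpoint(n,'wrist')[:3]: w=world('wrist',d['at'],ci);print(n,d['confidence'],w,proj('wrist',w,ci))
np.save('ci_l.npy',ci,allow_pickle=True)
print(robot.observe()['t'])
E
```

```text
stand_slot 0.55 [ 546.61 -138.81   48.06] [276.6 188.1]
key_bow 0.9 [525.47 147.43  91.51] [281.58 203.14]
key_bow 0.69 [651.59 123.26  66.15] [409.3  153.63]
key_bow 0.68 [490.06 296.52  60.61] [166.78  76.67]
key_bit 0.91 [518.3  133.23  43.54] [282.08 205.78]
key_bit 0.91 [665.7  110.96  18.77] [409.76 151.71]
key_bit 0.72 [634.76 259.14  23.37] [320.89  37.5 ]
lock_face 0.95 [523.15 147.45  60.61] [279.33 196.07]
lock 0.92 [520.82 147.11  -1.54] [277.73 184.35]
bolt_end 0.5 [506.15 205.99  41.63] [235.86 150.91]
5.1417
```

View pics/w_lock.png

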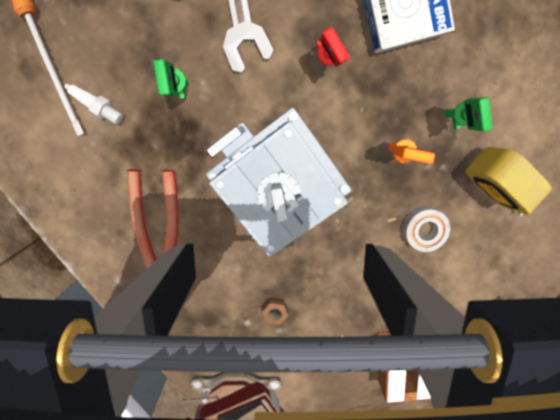

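View pics/w_stand.png

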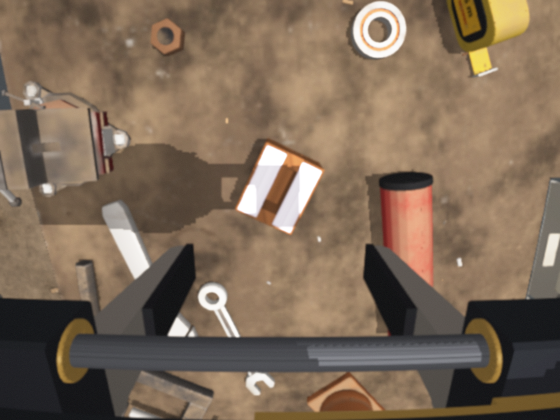

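```bash
cat >> h.py <<'E'
def unproj(ci,px,z):
    K=np.array(ci['camera_matrix']);d=np.linalg.solve(K,[px[0],px[1],1])[:2];s=d.copy()
    for _ in range(10): s=d/(1+ci['k1']*(s@s))
    R=np.array(ci['R']);r=R.T@np.array([s[0],s[1],1]);c=-R.T@np.array(ci['t']);return c+r*(z-c[2])/r[2]
E
python3 - <<'E'
from h import *
np.set_printoptions(precision=2,suppress=True)
cl=np.load('ci_l.npy',allow_pickle=True).item();cs=np.load('ci_s.npy',allow_pickle=True).item()
L=np.array([unproj(cl,p,56) for p in((293,110),(351,190),(271,254),(208,178))]);print(L,L.mean(0))
S=np.array([unproj(cs,p,48) for p in((268,140),(323,170),(291,234),(237,208))]);print(S,S.mean(0))
for P in(L,S): 
  e=np.roll(P,-1,0)-P; print(np.degrees(np.arctan2(e[:,1],e[:,0])),np.linalg.norm(e,axis=1))
a=cv2.imread('pics/w_lock.png')[155:235,230:330];b=cv2.imread('pics/w_stand.png')[135:240,225:330]
cv2.imwrite('pics/crop.png',np.hstack([cv2.resize(a,(500,400),interpolation=2),cv2.resize(b,(300,300),interpolation=2).repeat(1,0) if 0 else cv2.copyMakeBorder(cv2.resize(b,(300,300),interpolation=2),0,100,0,0,0)]))
E
```

```text
[[575.28 212.35  56.  ]
 [587.84 116.19  56.  ]
 [483.64  96.33  56.  ]
 [470.53 197.69  56.  ]] [529.32 155.64  56.  ]
[[ 538.55  -91.82   48.  ]
 [ 591.97 -120.75   48.  ]
 [ 561.26 -187.13   48.  ]
 [ 506.67 -159.27   48.  ]] [ 549.61 -139.74   48.  ]
[ -82.56 -169.2    97.37    7.97] [ 96.98 106.07 102.2  105.77]
[ -28.44 -114.82  152.97   64.7 ] [60.75 73.13 61.29 74.6 ]
```

View pics/crop.png

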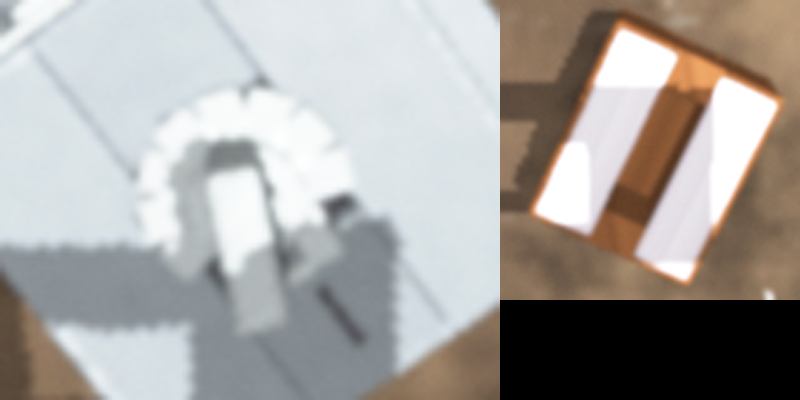

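The crop confirms the grey steel bow in the ring at px (281,203), with the scribed mark at (294,212)–(303,224). The stand slot is clear. I'll go lower for a closer look.

```bash
python3 - <<'E'
from h import *
np.set_printoptions(precision=2,suppress=True)
cl=np.load('ci_l.npy',allow_pickle=True).item()
an=lambda v:np.degrees(np.arctan2(v[1],v[0]))
print('mark',an(unproj(cl,(303,224),56)-unproj(cl,(294,212),56)),'bow',an(unproj(cl,(282,221),102)-unproj(cl,(276.4,189),102)))
robot.movep([525,151,150],down(-.42)); robot.hold(0.2)
ci=viewer.camera_info('wrist');im=save('wrist','w2.png')
np.save('ci2.npy',ci,allow_pickle=True)
for n in('key_bow','lock_face','lock'):
  for d in viewer.pinpoint(n,'wrist')[:2]: w=world('wrist',d['at'],ci);print(n,d['confidence'],w,proj('wrist',w,ci))
u,v=map(int,proj('wrist',[525,151,75],ci));u0,v0=max(u-80,0),max(v-60,0);print(u0,v0)
cv2.imwrite('pics/w2c.png',cv2.resize(im[v0:v0+120,u0:u0+160,::-1],None,fx=5,fy=5,interpolation=2))
m=viewer.silhouettes('key_bow','wrist')
for d in m[:2]: ys,xs=np.nonzero(d['mask']);print(d['confidence'],xs.min(),xs.max(),ys.min(),ys.max())
print(robot.observe()['t'])
E
```

```text
mark -83.73114296281932 bow -110.32275238308884
key_bow 0.9 [651.44 119.35  64.04] [442.21 187.07]
key_bow 0.73 [524.11 149.27  93.63] [278.17 229.86]
lock_face 0.56 [524.13 147.67  59.93] [279.02 217.52]
lock 0.68 [523.17 146.69  -1.5 ] [278.41 199.89]
lock 0.51 [745.68  21.35   5.39] [527.94 224.33]
198 159
0.83 479 546 123 165
0.69 264 293 203 252
5.975
```

View pics/w2c.png

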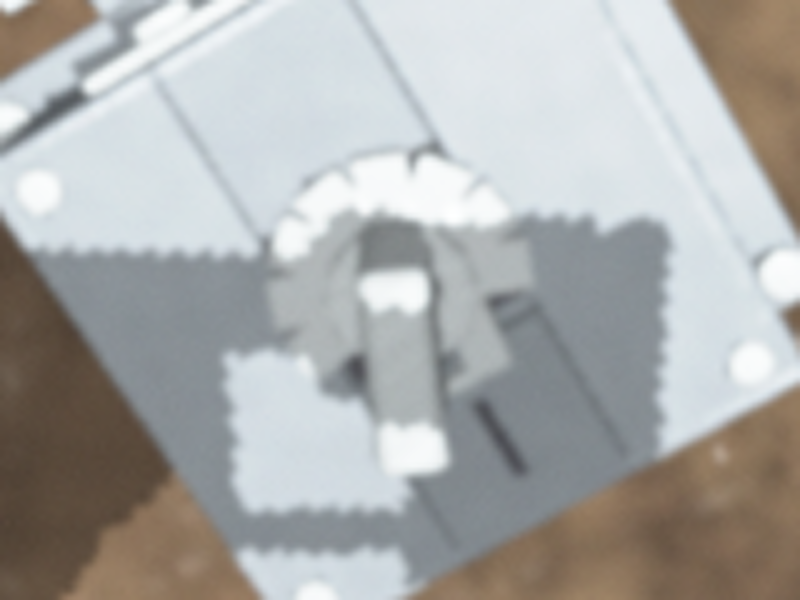

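```bash
python3 - <<'E'
from h import *
np.set_printoptions(precision=2,suppress=True)
ci=np.load('ci2.npy',allow_pickle=True).item()
a=unproj(ci,(277.2,213.4),100);b=unproj(ci,(281,253.6),100);print(a,b,(a+b)/2,np.linalg.norm(a-b),np.degrees(np.arctan2(*(b-a)[1::-1])))
a=unproj(ci,(294,239),56);b=unproj(ci,(303,253.5),56);print('mark',a,b,np.degrees(np.arctan2(*(b-a)[1::-1])))
E
```

```text
[529.25 162.36 100.  ] [519.64 134.43 100.  ] [524.44 148.4  100.  ] 29.536097048927488 -108.99127735479645
mark [527.35 124.45  56.  ] [529.09 109.41  56.  ] -83.39731961687069
```

```bash
cat >> h.py <<'E'
def st(): 
    o=robot.observe(); return np.array(o['contact_force']),np.array(o['wrist_torque']),o
def show(tag=''):
    f,m,o=st(); print(tag,'t%.2f'%o['t'],'F',f.round(2),'M',m.round(3),'p',np.array(o['tcp_pos']).round(2),'w%.3f gf%.1f'%(o['grip_width'],o['grip_force']))
E
python3 - <<'E'
from h import *
phi=np.radians(-19.5)
grip(0.45,5)
show('a')
robot.servo_line([524.4,148.6,70],feed=80,rotation=down(phi)); robot.hold(.1)
show('down')
grip(0.0,4); robot.hold(.1); show('grip4')
p=np.array(robot.observe()['tcp_pos'])
for _ in range(3):
    f=st()[0]; p[:2]+=np.clip(0.1*f[:2],-.7,.7); robot.servo_line(p,feed=20,rotation=down(phi)); show('adj')
E
```

```text
a t6.83 F [-0.44  0.74  0.22] M [-0.034 -0.023  0.014] p [524.99 151.   149.98] w0.447 gf0.0
down t8.08 F [-0.03  0.15  0.46] M [-0.027 -0.025  0.054] p [524.8  148.74  70.59] w0.453 gf0.0
grip4 t8.72 F [0.02 0.2  1.08] M [-0.056 -0.028 -0.026] p [524.45 148.64  70.04] w0.134 gf4.0
adj t8.97 F [-0.21 -0.19  0.54] M [-0.055 -0.035 -0.067] p [524.47 148.7   70.05] w0.134 gf4.0
adj t9.22 F [-0.65 -0.24  1.46] M [-0.061 -0.062 -0.043] p [524.45 148.64  70.03] w0.134 gf4.0
adj t9.47 F [0.22 0.93 1.  ] M [-0.028 -0.072 -0.018] p [524.41 148.66  70.07] w0.135 gf4.0
```

```bash
python3 - <<'E'
from h import *
phi=np.radians(-19.5); p=[524.4,148.65,70]
grip(0.0,12); show('g12'); grip(0.0,25); robot.hold(.1); show('g25')
for d in (-.03,-.06,-.1,-.14):
    robot.servo_line(p,feed=30,rotation=down(phi+d)); 
    show('%.2f'%d)
im=save('wrist','w3.png'); cv2.imwrite('pics/w3c.png',cv2.resize(im[180:300,200:360,::-1],None,fx=5,fy=5,interpolation=2))
E
```

```text
g12 t9.69 F [ 0.99 -0.29  0.28] M [-0.069 -0.081 -0.031] p [524.4  148.63  70.06] w0.127 gf12.0
g25 t10.01 F [-0.42 -0.73  0.87] M [-0.035 -0.112  0.008] p [524.38 148.65  70.06] w0.122 gf25.0
-0.03 t10.26 F [ 0.26 -0.29  0.8 ] M [-0.122 -0.201  0.024] p [524.54 148.59  70.05] w0.119 gf25.0
-0.06 t10.51 F [1.11 0.3  0.46] M [-0.196 -0.273 -0.003] p [524.59 148.56  70.05] w0.122 gf25.0
-0.10 t10.76 F [ 2.03 -0.57  0.93] M [-0.263 -0.431 -0.032] p [524.67 148.5   70.07] w0.120 gf25.0
-0.14 t11.01 F [ 1.43 -0.47  0.69] M [-0.297 -0.518  0.066] p [524.7  148.48  70.07] w0.121 gf25.0
```

View pics/w3c.png

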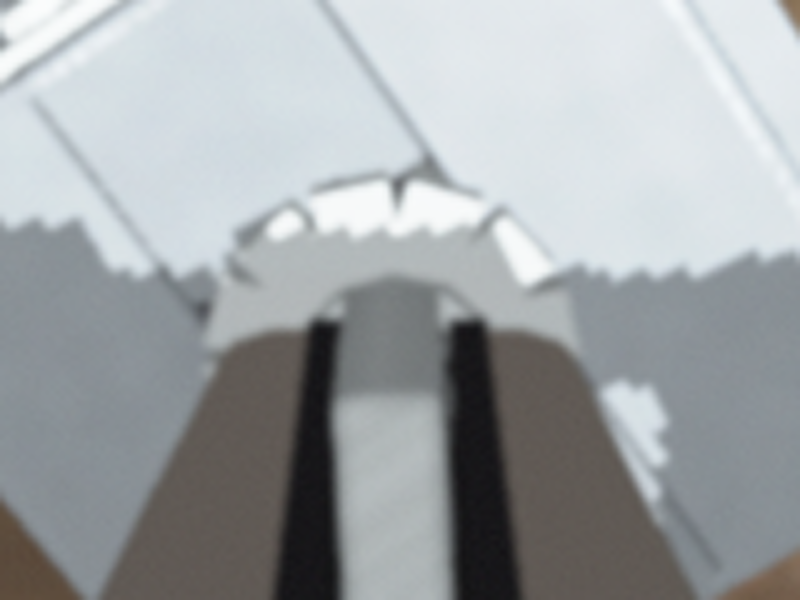

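```bash
cat >> h.py <<'E'
def avg(n=5,dt=.012):
    F=[];M=[]
    for _ in range(n): f,m,o=st();F.append(f);M.append(m);robot.hold(dt)
    return np.mean(F,0),np.mean(M,0),o
PHI0=np.radians(-19.5)
def turn(p,d,k=.15,rot=None):
    robot.servo_line(p,feed=30,rotation=down(PHI0+d)); F,M,o=avg()
    p[:2]+=np.clip(k*F[:2],-.3,.3); return F,M,o
E
python3 - <<'E'
from h import *
p=np.array([524.6,148.6,70]); d=-.14; n=0
mz=[]
while d>-1.6:
    d-=.05 if d>-.75 else .025
    F,M,o=turn(p,d); n+=1
    print('%.3f t%.2f'%(d,o['t']),'F',F.round(1),'M',M.round(3),'p',p.round(2))
    if M[2]>.13 or abs(F[:2]).max()>8: break
np.save('state.npy',[*p,d])
E
```

```text
-0.190 t11.34 F [ 1.8 -1.1  0.5] M [-0.258 -0.603  0.061] p [524.88 148.44  70.  ]
-0.240 t11.63 F [ 2.1 -0.6  0.7] M [-0.138 -0.504  0.082] p [525.18 148.35  70.  ]
-0.290 t11.93 F [0.8 0.  1.2] M [-0.046 -0.247  0.069] p [525.3  148.36  70.  ]
-0.340 t12.22 F [0.4 0.1 2.1] M [ 0.04  -0.052  0.056] p [525.36 148.37  70.  ]
-0.390 t12.51 F [-0.1  0.2  2.7] M [0.077 0.078 0.052] p [525.34 148.4   70.  ]
-0.440 t12.80 F [-0.6 -0.   3.3] M [0.102 0.189 0.067] p [525.26 148.4   70.  ]
-0.490 t13.09 F [-0.8  0.4  3.3] M [0.13  0.213 0.038] p [525.14 148.45  70.  ]
-0.540 t13.38 F [-0.8  0.9  3.1] M [0.159 0.207 0.037] p [525.01 148.58  70.  ]
-0.590 t13.68 F [-1.   0.4  3.1] M [0.098 0.181 0.033] p [524.86 148.64  70.  ]
-0.640 t13.97 F [-0.4 -0.2  2.9] M [0.05 0.1  0.03] p [524.81 148.61  70.  ]
-0.690 t14.26 F [-0.4  0.   2.5] M [0.05  0.064 0.035] p [524.75 148.62  70.  ]
-0.740 t14.55 F [ 0.1 -0.1  2.5] M [0.072 0.001 0.023] p [524.76 148.6   70.  ]
-0.790 t14.84 F [ 0.  -0.   2.4] M [0.105 0.02  0.013] p [524.76 148.6   70.  ]
-0.815 t15.13 F [-0.1  0.2  2.6] M [0.134 0.058 0.014] p 
[... 365 characters left out ...]
1  2.7] M [ 0.014 -0.001  0.017] p [524.69 148.81  70.  ]
-0.965 t16.88 F [-0.3  0.   2.5] M [0.047 0.027 0.037] p [524.65 148.81  70.  ]
-0.990 t17.18 F [0.2 0.3 2.8] M [0.056 0.05  0.032] p [524.67 148.85  70.  ]
-1.015 t17.47 F [-0.   0.1  2.7] M [0.059 0.041 0.011] p [524.67 148.87  70.  ]
-1.040 t17.76 F [-0.4 -0.2  2.7] M [0.053 0.103 0.02 ] p [524.61 148.85  70.  ]
-1.065 t18.05 F [-0.9  0.2  3. ] M [0.104 0.111 0.043] p [524.48 148.87  70.  ]
-1.090 t18.34 F [-0.3  0.   2.7] M [0.032 0.105 0.049] p [524.44 148.88  70.  ]
-1.115 t18.63 F [ 0.1 -0.7  3.1] M [-0.032  0.105  0.098] p [524.46 148.78  70.  ]
-1.140 t18.93 F [-0.4 -0.2  3.4] M [-0.019  0.147  0.131] p [524.4  148.75  70.  ]
```

```bash
python3 - <<'E'
from h import *
*p,d=np.load('state.npy'); p=np.array(p)
for _ in range(2):
    d-=.02
    F,M,o=turn(p,d); print('%.3f t%.2f'%(d,o['t']),'F',F.round(1),'M',M.round(3),'p',p.round(2))
    if M[2]>.17: break
np.save('state.npy',[*p,d])
ci=viewer.camera_info('wrist');im=save('wrist','w4.png')
print([proj('wrist',[524.6-6,148.7+y,40],ci).round() for y in(50,60,80)])
for n in('bolt_end','key_bow'):
  for x in viewer.pinpoint(n,'wrist')[:2]: w=world('wrist',x['at'],ci);print(n,x['confidence'],w,proj('wrist',w,ci))
E
```

```text
-1.160 t19.22 F [-0.5 -0.9  3.2] M [-0.067  0.157  0.146] p [524.33 148.61  70.  ]
-1.180 t19.51 F [-0.4 -0.8  3.7] M [-0.053  0.16   0.25 ] p [524.27 148.49  70.  ]
[array([199., 244.]), array([183., 243.]), array([152., 242.])]
key_bow 0.76 [491.52970697 295.61384885  62.26225251] [ 35.46063186 290.2707068 ]
key_bow 0.63 [631.10181395 243.07503975  63.38941226] [97.05237063 42.0166725 ]
```

View pics/w4.png

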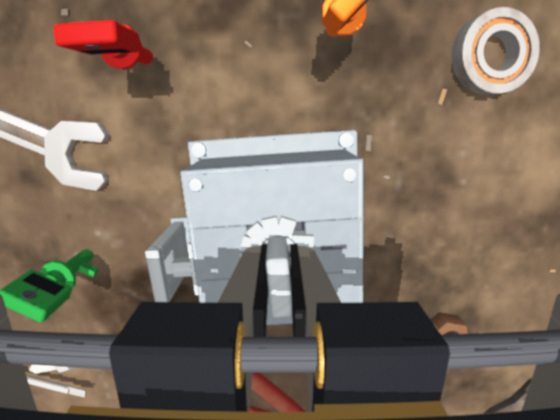

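```bash
python3 - <<'E'
from h import *
ci=np.load('ci2.npy',allow_pickle=True).item()
for c in((515,302),(345,372),(455,365)):
    w=unproj(ci,(198+c[0]/5,159+c[1]/5),60)-[524.5,148.6,60];print(c,w.round(1),np.degrees(np.arctan2(w[1],w[0])).round(1))
*p,d=np.load('state.npy'); p=np.array(p)
# back off, coarse return
for s in list(np.arange(d+.05,-1.0,.05))+list(np.arange(-1.0,.09,.1))+[.12]:
    F,M,o=turn(p,s)
    print('%.2f t%.2f'%(s,o['t']),'F',F.round(1),'M',M.round(3),'p',p.round(2))
    if M[2]<-.15 or abs(F[:2]).max()>9: break
np.save('state.npy',[*p,s])
E
```

```text
(515, 302) [15.1 -9.6  0. ] -32.3
(345, 372) [-14.8  -9.3   0. ] -148.0
(455, 365) [  2.  -15.4   0. ] -82.6
-1.13 t19.95 F [-0.9 -0.5  3.7] M [0.028 0.212 0.101] p [524.14 148.42  70.  ]
-1.08 t20.24 F [-0.6 -0.1  2.9] M [0.082 0.091 0.009] p [524.04 148.4   70.  ]
-1.03 t20.53 F [-0.2  0.6  2.9] M [ 0.176  0.056 -0.017] p [524.02 148.49  70.  ]
-1.00 t20.82 F [-0.   0.7  3.1] M [ 0.075  0.045 -0.002] p [524.02 148.6   70.  ]
-0.90 t21.12 F [-0.1  0.5  2.9] M [ 0.086  0.064 -0.022] p [524.   148.67  70.  ]
-0.80 t21.41 F [ 0.3 -0.   2.8] M [-0.    -0.002  0.014] p [524.04 148.67  70.  ]
-0.70 t21.70 F [-0.2 -0.1  3.1] M [-0.036 -0.014 -0.002] p [524.01 148.66  70.  ]
-0.60 t21.99 F [ 0.2 -0.1  2.7] M [-0.041 -0.013 -0.003] p [524.05 148.65  70.  ]
-0.50 t22.28 F [0.1 0.3 2.8] M [-0.051 -0.034 -0.005] p [524.06 148.69  70.  ]
-0.40 t22.57 F [-0.1 -0.3  2.6] M [-0.056 -0.06   0.027] p [524.04 148.65  70.  ]
-0.30 t22.87 F [ 0.3 -0.1  3.2] M [-0.045 -0.045 -0.015] p [524.08 148.63  70.  ]
-0.20 t23.16 F [0.3 0.  3. ] M [-0.06  -0.071 -0.01 ] p [524.12 148.64  70.  ]
-0.10 t23.45 F [-0.1 -0.1  2.8] M [-0.054 -0.054 -0.018] p [524.1  148.62  70.  ]
-0.00 t23.74 F [ 0.1 -0.2  2.8] M [-0.047 -0.069  0.009] p [524.11 148.59  70.  ]
0.12 t24.05 F [0.4 0.2 3.5] M [-0.049 -0.074  0.008] p [524.17 148.62  70.  ]
```

```bash
python3 - <<'E'
from h import *
*p,d=np.load('state.npy'); p=np.array(p); z0=70.
for d in np.arange(.13,.9,.08):
    p[2]=z0+1; turn(p,d,.1)
    free=True
    for z in (3,4.2,5.5,7):
        robot.servo_line([p[0],p[1],z0+z],feed=25,rotation=down(PHI0+d)); F,M,o=avg(4)
        if F[2]<-4: free=False;break
    print('%.2f t%.2f z+%.1f'%(d,o['t'],z),'F',F.round(1),'M',M.round(3),'zact',round(o['tcp_pos'][2]-z0,2))
    if free: p[2]=z0+7; break
np.save('state.npy',[*p,d])
E
```

```text
0.13 t24.91 z+4.2 F [ 0.5 -0.6 -4.5] M [-0.23  -0.081 -0.032] zact 3.8
0.21 t26.34 z+7.0 F [ 1.1 -0.1 -0. ] M [-0.001 -0.353  0.014] zact 7.27
```

```bash
python3 - <<'E'
from h import *
*p,d=np.load('state.npy'); p=np.array(p); z0=70.
while p[2]<z0+48:
    p[2]+=4
    robot.servo_line(p,feed=25,rotation=down(PHI0+d)); F,M,o=avg(4)
    p[:2]+=np.clip(.15*F[:2],-.3,.3); d+=np.clip(.3*M[2],-.02,.02) if abs(M[2])>.04 else 0
    print('%.3f t%.2f z+%.1f'%(d,o['t'],p[2]-z0),'F',F.round(1),'M',M.round(3),'p',p.round(2),'w%.3f'%o['grip_width'])
    if F[2]<-5: break
np.save('state.npy',[*p,d])
E
```

```text
0.210 t26.68 z+11.0 F [ 0.9 -0.2 -0.8] M [-0.016 -0.434  0.01 ] p [524.32 148.63  81.  ] w0.119
0.210 t27.02 z+15.0 F [ 1.1  0.1 -0.5] M [-0.012 -0.426  0.03 ] p [524.48 148.65  85.  ] w0.118
0.210 t27.37 z+19.0 F [ 0.7 -0.3 -1.1] M [-0.038 -0.297  0.012] p [524.58 148.61  89.  ] w0.120
0.210 t27.71 z+23.0 F [-0.1  0.3 -1. ] M [-0.051 -0.07   0.003] p [524.56 148.66  93.  ] w0.122
0.210 t28.05 z+27.0 F [-0.   0.  -0.7] M [-0.069 -0.06  -0.006] p [524.56 148.67  97.  ] w0.119
0.210 t28.39 z+31.0 F [ 0.  -0.  -0.5] M [-0.024 -0.061 -0.026] p [524.56 148.66 101.  ] w0.124
0.210 t28.73 z+35.0 F [ 0.1 -0.1 -0.7] M [-0.032 -0.059 -0.007] p [524.58 148.65 105.  ] w0.120
0.210 t29.07 z+39.0 F [-0.2 -0.4 -1. ] M [-0.059 -0.046 -0.004] p [524.55 148.59 109.  ] w0.119
0.210 t29.42 z+43.0 F [ 0.1 -0.2 -1.1] M [-0.02  -0.067  0.011] p [524.57 148.55 113.  ] w0.123
0.210 t29.76 z+47.0 F [-0.2  0.2 -1.1] M [-0.026 -0.078  0.013] p [524.53 148.58 117.  ] w0.120
0.210 t30.10 z+51.0 F [-0.  -0.4 -1.1] M [-0.029 -0.066 -0.008] p [524.52 148.53 121.  ] w0.118
```

```bash
python3 - <<'E'
from h import *
*p,d=np.load('state.npy')
robot.servo_line([p[0],p[1],140],feed=80)
robot.servo_line([549.6,-140.2,140],feed=120,rotation=down(np.radians(-25.5))); robot.hold(.2); show()
ci=viewer.camera_info('wrist');im=save('wrist','w5.png');np.save('ci5.npy',ci,allow_pickle=True)
for n in('stand_slot','key_bow','key_bit'):
  for x in viewer.pinpoint(n,'wrist')[:1]: w=world('wrist',x['at'],ci);print(n,x['confidence'],w.round(1),proj('wrist',w,ci))
print(proj('wrist',[549.6,-140.2,48],ci),robot.observe()['t'])
u,v=map(int,proj('wrist',[549.6,-140.2,70],ci));u0,v0=u-80,min(v-60,300);print(u0,v0)
cv2.imwrite('pics/w5c.png',cv2.resize(im[v0:v0+120,u0:u0+160,::-1],None,fx=5,fy=5,interpolation=2))
E
```

```text
t33.27 F [-0.21 -0.74 -0.96] M [-0.059 -0.066  0.025] p [ 549.63 -139.96  140.03] w0.117 gf25.0
stand_slot 0.57 [ 546.6 -137.8   50.7] [275.21918453 212.07179498]
key_bow 0.92 [ 548.4 -140.7  163.7] [278.60317588 283.62343496]
[280.00479006 212.125003  ] 33.4667
200 160
```

View pics/w5c.png

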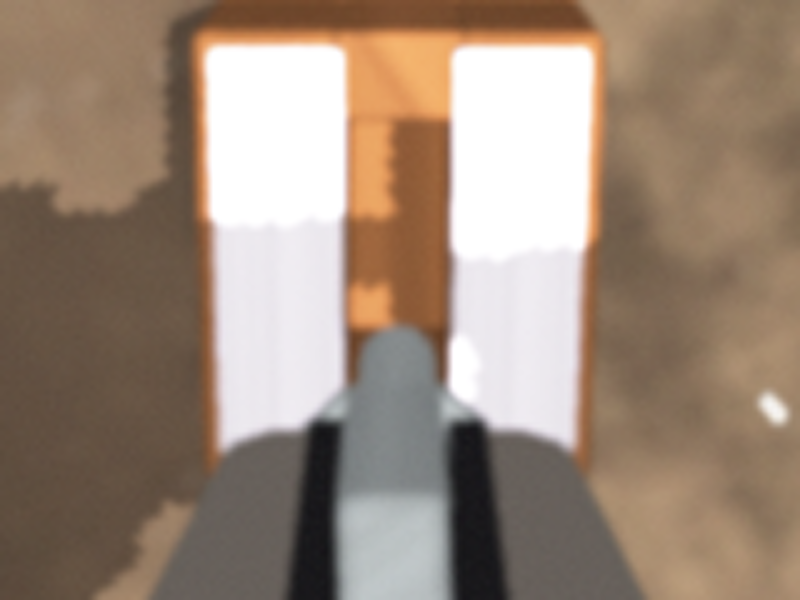

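```bash
python3 - <<'E'
from h import *
ci=np.load('ci5.npy',allow_pickle=True).item()
e=unproj(ci,(279.6,167.4),48);s=unproj(ci,(279.6,160+118/5),48);u=np.array([np.cos(np.radians(64.5)),np.sin(np.radians(64.5)),0])
print(e-38*u,s-24*u)
c=((e-38*u)+(s-24*u))/2
c[:2]=.5*c[:2]+.5*np.array([549.6,-140.2]); print(c)
p=np.array([c[0],c[1],140.]);r=down(np.radians(-25.5))
# seated: bow centre 73 -> tcp 58
for z in (100,80,70,66,64,62,61,60,59,58,57,56):
    p[2]=z; robot.servo_line(p,feed=50 if z>66 else 25,rotation=r); F,M,o=avg(4)
    print(z,'t%.2f'%o['t'],F.round(1),M.round(2))
    if abs(F[:2]).max()>5: print('side');break
    if F[2]>2.5: break
np.save('place.npy',p)
E
```

```text
[ 548.36007575 -141.95734078   48.        ] [ 548.93005702 -140.79495632   48.        ]
[ 549.12253319 -140.78807427   48.        ]
100 t34.44 [-0.3  0.3 -0.5] [-0.02 -0.06 -0.01]
80 t35.02 [-0.3  0.2 -1.4] [-0.03 -0.05  0.  ]
70 t35.41 [ 0.   0.2 -1.1] [-0.03 -0.05  0.01]
66 t35.75 [-0.1  0.  -0.7] [-0.03 -0.06  0.02]
64 t36.03 [ 0.3  0.4 -0.9] [-0.04 -0.04  0.03]
62 t36.32 [-0.1 -0.  -1. ] [-0.05 -0.07  0.02]
61 t36.60 [ 0.1 -0.5 -1. ] [-0.02 -0.04  0.01]
60 t36.88 [ 0.1  0.2 -1.3] [-0.04 -0.04 -0.  ]
59 t37.17 [-0.1  0.3 -0.9] [-0.03 -0.05 -0.01]
58 t37.45 [-0.1  0.3 -0.7] [-0.05 -0.05  0.01]
57 t37.73 [ 0.  -0.3 -0.9] [-0.04 -0.02 -0.01]
56 t38.02 [ 0.1 -0.1 -0.8] [-0.06 -0.03  0.01]
```

```bash
python3 - <<'E'
from h import *
p=np.load('place.npy');r=down(np.radians(-25.5))
for z in np.arange(55.5,50.9,-.5):
    p[2]=z; robot.servo_line(p,feed=25,rotation=r); F,M,o=avg(4)
    print(z,'t%.2f'%o['t'],F.round(1),M.round(2),round(o['tcp_pos'][2],2))
    if abs(F[:2]).max()>5: print('side');break
    if F[2]>1.5: break
np.save('place.npy',p)
im=save('wrist','w6.png');
E
```

```text
55.5 t38.30 [-0.2  0.2 -1.2] [-0.04 -0.05 -0.  ] 55.49
55.0 t38.58 [-0.1  0.4  0.1] [-0.01 -0.01  0.01] 55.14
54.5 t38.87 [-1.4  0.3  5.8] [0.07 0.31 0.01] 54.94
```

View pics/w6.png

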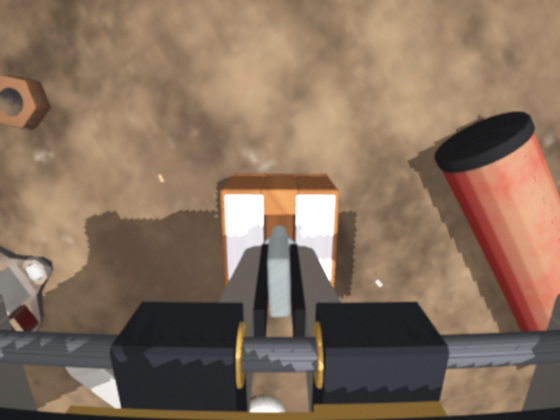

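```bash
python3 - <<'E'
from h import *
p=np.load('place.npy');r=down(np.radians(-25.5)); p[2]=55.
robot.servo_line(p,feed=20,rotation=r); show('pre')
grip(0.4,5); robot.hold(.2); show('open')
robot.servo_line([p[0],p[1],150],feed=70,rotation=r); robot.hold(.3); show('up')
for cam in('wrist','top','scene'):
  ci=viewer.camera_info(cam);viewer.read_camera(cam)
  for n in('key_bow','stand_slot','bolt_end'):
    for x in viewer.pinpoint(n,cam)[:5]: w=world(cam,x['at'],ci);print(cam,n,round(x['confidence'],2),w.round(1))
for x in viewer.silhouettes('key_bow','wrist')[:0]: pass
E
```

```text
pre t39.17 F [-0.26  0.54  1.94] M [-0.009  0.086  0.052] p [ 549.26 -140.78   55.05] w0.120 gf25.0
open t39.92 F [ 0.54 -0.43  0.23] M [-0.023 -0.03  -0.053] p [ 549.15 -140.79   55.01] w0.399 gf0.0
up t41.73 F [-0.36 -0.35  0.51] M [-0.044 -0.087  0.   ] p [ 549.07 -140.73  149.84] w0.397 gf0.0
wrist key_bow 0.91 [ 549.  -140.    78.5]
wrist stand_slot 0.62 [ 545.5 -139.1   50.8]
top key_bow 0.69 [486.2 299.9  64.1]
top key_bow 0.68 [726.7 122.2  59.3]
top key_bow 0.67 [657.1 123.2  68.4]
top key_bow 0.57 [630.5 246.1  64.3]
top key_bow 0.36 [ 552.3 -138.2   69.8]
top stand_slot 0.87 [ 551.5 -143.3   47.8]
top stand_slot 0.46 [353.1 149.9   1.2]
top bolt_end 0.56 [507.2 214.2  44.6]
scene key_bow 0.81 [492.3 295.9  61.4]
scene key_bow 0.73 [637.2 246.5  59.1]
scene key_bow 0.59 [727.9 131.3  65.3]
scene key_bow 0.48 [ 551.5 -136.2   70.5]
scene stand_slot 0.88 [ 551.1 -140.1   47.6]
```

```bash
python3 -c "
from h import *
print(robot.job_done())"
```

```text
the job is handed in; nothing more can be done
None
```

I handed the job in at about 42 s. The key hit a firm end stop about 1.6 rad clockwise of the mark, came free about 0.27 rad clockwise of it, and now hangs by its collar in the stand slot. The camera shows the bolt end about 8 mm further out (10 mm is fully thrown, and the reading is good to about 4 mm).

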